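Press a bronze bushing home in a sprung measuring nest

TASK

Take the brass-coloured bushing from the white rack, start it upright in the bore of the blue sprung nest, and press it fully home so that its shoulder stays flush on the nest once you let go. Press gently enough that the nest is never driven down onto its stop, and leave the other two sleeves in the rack and the gauges where they are.

Things in the scene. Friction and masses are not known exactly. Their poses are not given: they have to be found in the camera images.
- bushing: brass-coloured headed bushing, about 0.15 kg: head 32 mm in diameter, 20 mm tall; below it a body 24 mm in diameter, 30 mm long, its lowest 10 mm tapering to 19 mm at the foot. Origin at the centre of the foot (30 mm below the shoulder, 50 mm below the top), z up its axis. It starts upright in one of the rack's holes, its shoulder on the rack's top
- fixture: measuring fixture, fixed: steel base plate 150 x 130 x 14 mm (x, y, z), over its centre the blue nest, a block 90 x 90 x 30 mm on springs with a vertical bore through it. Origin at the centre of the base's underside, on the bore's axis, z up. The nest sinks several mm under the press and comes back up when let go, so height alone does not tell when the bushing is home.
- rack: white plastic rack, fixed to the table, 60 x 200 x 40 mm (x, y, z), with three holes of 27 mm in a row along its y at -70, 0 and +70 mm. Origin at the centre of its underside; the heads of the sleeves stand on its top, from 40 to 60 mm above the table
- steel_sleeve: bystander: steel sleeve of the same shape as the bushing, in another hole of the rack; origin at its foot
- black_sleeve: bystander: black plastic sleeve of the same shape, in the third hole of the rack; origin at its foot
- ring_gauge: bystander: steel ring gauge lying flat on the table, 60 mm outside, 36 mm inside, 20 mm tall; origin at the centre of its underside
- gauge_block: bystander: aluminium gauge block on the table, 35 x 60 x 30 mm; origin at the centre of its underside
- bore (a point): centre of the bore's mouth with the nest up, 75 mm above the fixture's origin (this point does not sink with the nest). Bore 26 mm, 2 mm chamfer. After about 17 mm of free entry spring jaws grip the bushing all the way and hold it; the push needed varies, below 20 N. Once the shoulder meets the nest the push climbs steadily as the springs give. 25 N stays clear of the stop; over 26 N is too much
Mind the look-alikes: they are no part of the job. Of the things that look like the bushing, the middle-sized one is meant.

How it is judged:
On the way:
1. the bushing stands upright with its foot at least 4 mm inside the bore (horizontal distance between bushing and fixture below 0.004 m and z of bushing in the frame of fixture below 0.071 m and angle between bushing's own z axis and vertical below 0.12 rad), for 0.1 s.
At the end, for the whole second after the job is handed in: The bushing sits upright (within 3.4 degrees) in the bore, within 3 mm of its axis, its shoulder within 1.7 mm of the top face of the nest, which has come back up; at rest and let go (z of bushing in the frame of fixture between 0.0425 and 0.0467 m and horizontal distance between bushing and fixture below 0.003 m and angle between bushing's own z axis and vertical below 0.06 rad and linear speed of bushing below 0.01 m/s); the robot touches nothing.
It fails at once if the nest is driven down onto its stop by pressing too hard (16 mm below its free height) (horizontal distance between bushing and fixture below 0.02 m and z of bushing in the frame of fixture below 0.029 m).
It fails at once if another sleeve is moved more than 20 mm or tipped (distance of any of steel_sleeve, black_sleeve from where it was at the start of the episode above 0.02 m or angle between any of steel_sleeve, black_sleeve's own z axis and vertical above 0.3 rad).
It fails at once if a gauge is moved more than 20 mm (distance of any of ring_gauge, gauge_block from where it was at the start of the episode above 0.02 m).
It also fails if it takes over 58 s, if anything falls off the work surface, if the arm or the gripper's body presses on something with over 40 N, if the wrist force passes 120 N, or if a joint passes its speed limit or range.

ROBOT

A 6-joint arm with a two-finger parallel gripper is mounted at the origin on the work surface. World frame = base frame: x ahead of the robot, y to its left, z up, the work surface at z = 0. Lengths are in m, angles in rad, forces in N, time in s.
With the tool pointing down it reaches from about 0.325 to 0.775 m from the base axis. Payload 5.5 kg.
Tool frame: the origin (TCP) lies midway between the tips of the shut fingers; the grasp point (between the pads) lies 19 mm behind it; y points along the fingers, z is the direction in which the jaws open and shut, and the axes are right-handed (so a half turn about y gives the same grasp; the last joint's range is limited). The gripper opens to 85 mm and grips with 20 to 120 N. Pads are 22 mm wide; open, the fingers measure 114 mm over their backs; the gripper's body (76 mm by 85 mm) begins 54 mm behind the grasp point. The pads swing forward as they close: fully open they stand 13 mm farther back than shut.
Start: joints at [1.244, 0.091, 1.231, -0, 1.82, -0.057], TCP at [0.16, 0.578, 0.231] pointing down, gripper open.
Joint ranges: [-2.87, 2.87], [-0.86, 2.18], [0.17, 2.46], [-1.51, 4.65], [0.06, 2.69], [-2.65, 2.65]. Speed limits (rad/s): [2.57, 2.57, 3.01, 3.14, 3.14, 3.14].

INTERFACE

Orientations are given as a unit quaternion [x, y, z, w].
In Python, from workcell import arm gives the robot as it stands.
- The arm moves only by the tool apply_moves, never from a script. Its argument "motion" is a list of rows, each a list of 2 entries, a list of its own where there are three numbers: the shift along the tool's x, y, z in m, then the turn about the tool's y in degrees. A call has 1 to 10 rows; each row shifts and turns the pose as measured when the row begins, along the tool's axes as they then stand; what a row does not reach is not made up. A row lasts 1/8 s, in which the tool goes at most 62.5 mm and 10.7 degrees, less where a joint would pass 70% of its speed; a pose out of reach is approached as far as the arm can. A call with a gripper value outside its range is refused whole. "hand" is the closure, from 0 (fully open) to 1 (shut), set as the call begins (left out, the last holds). The fingers move at their own pace and stop on an object; the grip force is fixed at half the most. Time passes only in rows, so rows that do not move let the fingers close. It gives the time, the measured TCP pose, the force and the opening at its end, in the units of the state.
- arm.sense(): the state, without advancing time (a new reading comes with each control period).
- arm.grab_frame(name): name is "scene" or "top" or "wrist"; returns the picture (384x512x3 uint8, red, green, blue); there is no depth.
- arm.camera_info(name): a dict with "K" (3x3 intrinsics, pixels), "k1" (the pictures are not rectified: a ray, as slopes to the right and down, at radius r is drawn at 1 + k1 r^2 times it, then the intrinsics apply), "R" (3x3) and "t" (3): a world point X has camera coordinates R X + t; the wrist camera has in their place "mount" (4x4, takes a point from camera to tool coordinates, whose origin is the TCP and whose axes are the tool frame's). Camera axes: x right, y down, z forward; pixel columns grow to the right and rows downward; lengths in m; the calibration is good to about 2 mm. A picture is of the moment at which its call begins: read the wrist's pose just before it. camera_info takes no time and is no camera call.
- arm.finish_job(): hands the job in, once; it reports no verdict.
The state is a dict: "clock": time; "qpos": joint angles; "dq": joint speeds; "joint_efforts": joint torques, N m; "tool_pos": TCP position; "tool_rot": TCP orientation; "contact_force": force on the tool from outside, world axes, zero at the start; "ft_torque": the same for the moment, N m; "opening": opening from 0.0 (shut) to 1.0 (fully open).
Only numpy, scipy, OpenCV 4.12 (cv2) and the standard library are available. Lean on these libraries where they do the work, as an engineer would, in place of code of your own. Each camera call takes 0.05 s, during which the arm holds its last target. There are 200 camera calls.

## Working session

There is one attempt and no reset: what is moved stays moved. The work goes in short steps, Python scripts to look and compute and a tool call to move; the robot and the scene stay as the last step left them, time stands still between calls to the robot, and variables do not carry over. Pictures are saved under pics/ and viewed, and the job is handed in when it is done.

Besides the shell and the picture viewer there is one more tool, called after "Emit:" by a JSON object that holds its "api" and its "payload", one argument or row to a line. apply_moves: Moves the arm, as the interface text tells. Its arguments: {"type":"object","properties":{"motion":{"type":"array","items":{"type":"array"}},"hand":{"type":"number"}},"required":["motion"]}

```bash
mkdir -p pics; ls; python3 - <<'E'
from workcell import arm
import cv2
s=arm.sense();print(s)
for n in ["scene","top","wrist"]:
    i=arm.camera_info(n);print(n,i)
    cv2.imwrite(f"pics/{n}0.png",arm.grab_frame(n)[:,:,::-1])
E
```

```text
pics
{'clock': 0.0, 'qpos': array([ 1.24429616e+00,  9.18763020e-02,  1.23190922e+00,  4.06138886e-05,
        1.81979159e+00, -5.67282324e-02]), 'dq': array([ 0.0007288 ,  0.0008563 ,  0.00059433,  0.00047941, -0.00177885,
        0.00194302]), 'joint_efforts': array([-5.87545437e-04, -4.58727086e+01, -4.18026817e+01, -4.52007259e-05,
        1.14018819e-02, -4.14664271e-06]), 'tool_pos': array([0.15982054, 0.57802731, 0.23012725]), 'tool_rot': array([ 0.70137015, -0.09523357,  0.094939  , -0.69999791]), 'contact_force': array([-0.5014129 , -0.50937991, -0.62094875]), 'ft_torque': array([-0.00646606,  0.01785468, -0.05612769]), 'opening': 1.002902505553261}
scene {'K': array([[476.46978011,   0.        , 251.77755101],
       [  0.        , 476.46978011, 191.83931517],
       [  0.        ,   0.        ,   1.        ]]), 'k1': -0.20060850749646, 'R': array([[ 0.05405543,  0.99845444, -0.01291263],
       [ 0.75548544, -0.04935024, -0.65330414],
       [-0.65293166,  0.02555933, -0.75698544]]), 't': array([-0.04618924, -0.43780795,  1.60558406])}
top {'K': array([[472.6906578 ,   0. 
[... 202 characters left out ...]
0153],
       [-0.99921349, -0.01029769, -0.03829306],
       [ 0.03792517,  0.03381867, -0.99870816]]), 't': array([0.02643284, 0.64280718, 0.91914586])}
wrist {'K': array([[299.32021551,   0.        , 252.47991193],
       [  0.        , 299.32021551, 191.20677894],
       [  0.        ,   0.        ,   1.        ]]), 'k1': -0.07330696866140253, 'mount': array([[-1.04117309e-04,  9.55605964e-01,  2.94647638e-01,
        -7.44600103e-02],
       [ 1.24152141e-04, -2.94647625e-01,  9.55605966e-01,
        -1.41729663e-01],
       [ 9.99999987e-01,  1.36076257e-04, -8.79626083e-05,
        -1.36501246e-03],
       [ 0.00000000e+00,  0.00000000e+00,  0.00000000e+00,
         1.00000000e+00]])}
```

View pics/scene0.png

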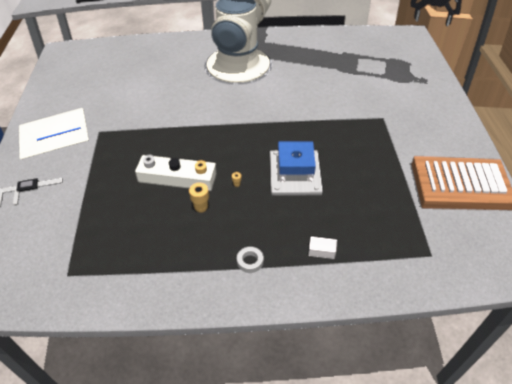

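View pics/top0.png

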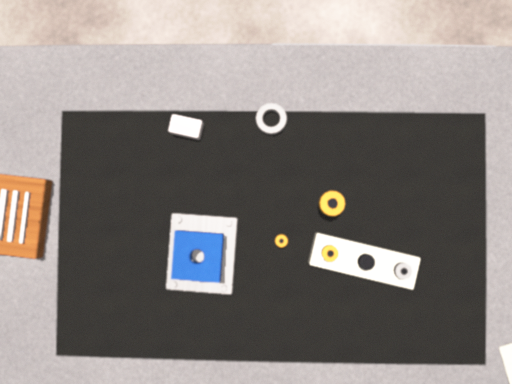

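View pics/wrist0.png

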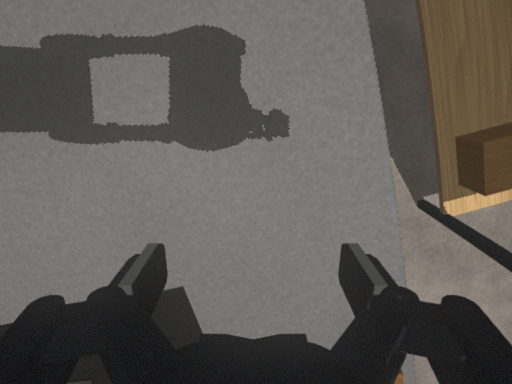

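The scene view has three brass-coloured lookalikes. In the top view they are a large one free-standing at (332,203), a small one at (281,241), and the middle-sized one in the rack at (330,253). The last is my choice, and I'll check it in a crop. The nest bore is at (198,256), the steel sleeve at (404,271) and the black sleeve at (366,262).

```bash
cat > h.py <<'E'
import numpy as np, cv2
from workcell import arm
from scipy.spatial.transform import Rotation as Ro
def ext(n,s=None):
    i=arm.camera_info(n)
    if n=="wrist":
        T=np.eye(4);T[:3,:3]=Ro.from_quat(s["tool_rot"]).as_matrix();T[:3,3]=s["tool_pos"]
        M=np.linalg.inv(T@i["mount"]);return i["K"],i["k1"],M[:3,:3],M[:3,3]
    return i["K"],i["k1"],i["R"],i["t"]
def proj(n,P,s=None):
    K,k,R,t=ext(n,s)
    return cv2.projectPoints(np.atleast_2d(np.array(P,float)),cv2.Rodrigues(R)[0],t,K,np.array([k,0,0,0,0.]))[0][:,0]
def back(n,uv,z,s=None):
    K,k,R,t=ext(n,s)
    q=cv2.undistortPoints(np.array(uv,float).reshape(-1,1,2),K,np.array([k,0,0,0,0.]))[:,0]
    d=np.c_[q,np.ones(len(q))]@R; c=-R.T@t
    return c+d*((z-c[2])/d[:,2])[:,None]
E
python3 - <<'E'
from h import *
im=cv2.imread("pics/top0.png")
cv2.imwrite("pics/crop_rack.png",cv2.resize(im[180:300,265:425],None,fx=5,fy=5,interpolation=cv2.INTER_CUBIC))
cv2.imwrite("pics/crop_nest.png",cv2.resize(im[205:305,155:250],None,fx=6,fy=6,interpolation=cv2.INTER_CUBIC))
print("heads",back("top",[(330,253),(366,262),(404,271)],.06))
print("bore",back("top",[(198,256)],.075), "large,small",back("top",[(332,203),(281,241)],.05))
E
```

```text
heads [[ 0.53140295 -0.11293704  0.06      ]
 [ 0.5155588  -0.17967734  0.06      ]
 [ 0.49971107 -0.25010184  0.06      ]]
bore [[0.52374481 0.1307718  0.075     ]] large,small [[ 0.62445545 -0.11738218  0.05      ]
 [ 0.55187336 -0.02210746  0.05      ]]
```

View pics/crop_rack.png

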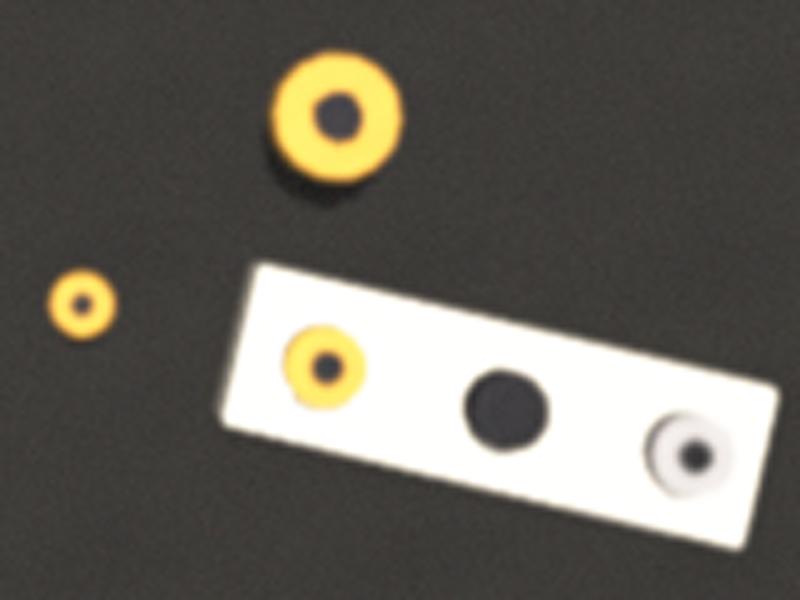

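View pics/crop_nest.png

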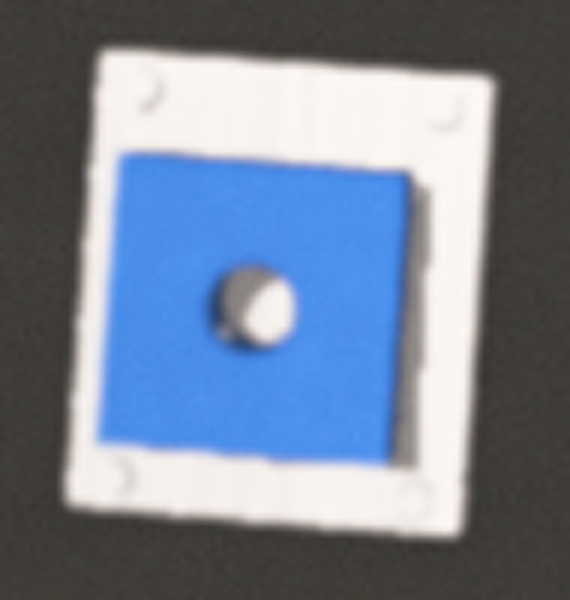

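The crop shows the middle-sized brass bushing in the rack, crop centre (324,367). Its head measures about 30 mm across, against 32 mm given. The large one measures about 47 mm and the small one about 25 mm or less. Reach is 0.54 m, the sleeve spacing comes out at 69 to 72 mm as expected, and the bore lies at about (0.524, 0.131).

```bash
cat >> h.py <<'E'
def axes(s): return Ro.from_quat(s["tool_rot"]).as_matrix()
def plan(target,jaw=None):
    s=arm.sense();R=axes(s);d=R.T@(np.array(target)-s["tool_pos"])
    out=d*1000
    msg="clock %.2f pos %s shift_mm %s"%(s["clock"],s["tool_pos"].round(4),out.round(1))
    if jaw is not None:
        j=R.T@np.array([jaw[0],jaw[1],0]); a=np.degrees(np.arctan2(j[0],j[2])); a=(a+90)%180-90
        msg+=" turn %.1f"%a
    print(msg,"R",R.round(3).tolist(),"F",s["contact_force"].round(2),"open",round(s["opening"],3),"q6",s["qpos"][5].round(2))
E
python3 - <<'E'
from h import *
plan([.531,-.113,.16],[.974,-.226])
E
```

```text
clock 0.15 pos [0.1598 0.5781 0.2304] shift_mm [ 541.9   71.2 -567.1] turn 87.6 R [[0.964, -0.001, 0.267], [-0.267, -0.001, 0.964], [-0.0, -1.0, -0.002]] F [-0.22 -0.26 -0.04] open 1.0 q6 -0.06
```

Emit:
{"api": "apply_moves", "payload": {
  "motion": [
    [[0.058,0,-0.007],5.8],
    [[0.058,0,-0.007],5.8],
    [[0.058,0,-0.007],5.8],
    [[0.058,0,-0.007],5.8],
    [[0.058,0,-0.007],5.8],
    [[0.058,0,-0.007],5.8],
    [[0.058,0,-0.007],5.8],
    [[0.058,0,-0.007],5.8],
    [[0.058,0,-0.007],5.8],
    [[0.058,0,-0.007],5.8]
  ],
  "hand": 0.35
}}

```text
clock: 1.4
tool_pos: [0.5339, 0.1459, 0.2243]
tool_rot: [0.565, -0.43, 0.429, -0.558]
contact_force: [0.4, 0.3, -0.2]
opening: 0.653
```

```bash
python3 - <<'E'
from h import *
plan([.531,-.113,.16],[.974,-.226])
E
```

```text
clock 1.40 pos [0.5339 0.1459 0.2243] shift_mm [248.9  65.9 -69.9] turn 28.2 R [[0.262, -0.007, 0.965], [-0.965, -0.006, 0.262], [0.004, -1.0, -0.009]] F [ 0.44  0.31 -0.16] open 0.653 q6 -0.06
```

Emit:
{"api": "apply_moves", "payload": {
  "motion": [
    [[0.0515,0.013,-0.004],5.7],
    [[0.0515,0.013,-0.004],5.7],
    [[0.0515,0.013,-0.004],5.7],
    [[0.0515,0.013,-0.004],5.7],
    [[0.0515,0.013,-0.004],5.7],
    [[0,0,0],0]
  ]
}}

```text
clock: 2.15
tool_pos: [0.5269, -0.1224, 0.1562]
tool_rot: [-0.436, 0.561, -0.559, 0.428]
contact_force: [0.2, 1.1, 0.4]
opening: 0.649
```

```bash
python3 - <<'E'
from h import *
plan([.531,-.113,.16],[.974,-.226])
s=arm.sense();im=arm.grab_frame("wrist")[:,:,::-1].copy()
cv2.imwrite("pics/w1.png",im)
print(proj("wrist",[[.531,-.113,.06],[.531,-.113,.04]],s))
E
```

```text
clock 2.15 pos [ 0.5269 -0.1224  0.1562] shift_mm [-10.1  -3.9   1.6] turn -1.6 R [[-0.254, -0.011, 0.967], [-0.967, -0.006, -0.254], [0.008, -1.0, -0.009]] F [0.2  1.09 0.4 ] open 0.649 q6 -0.03
[[254.62508454 179.06797862]
 [254.65830869 173.11278441]]
```

View pics/w1.png

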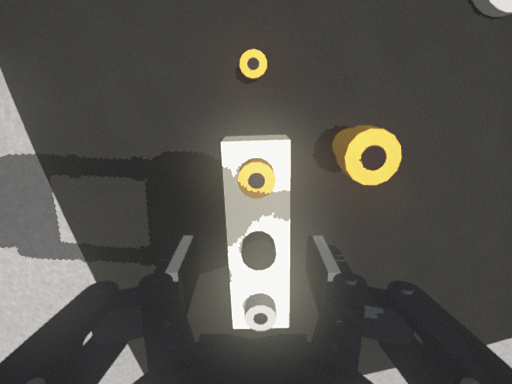

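The wrist view shows the bushing's hole at about (256,180), against a prediction of (254.6,179.1) from the top camera, so they agree within about 1.5 mm. I'll refine this with a colour fit.

```bash
python3 - <<'E'
from h import *
s=arm.sense();im=cv2.imread("pics/w1.png")
c=cv2.resize(im[140:220,215:300],None,fx=7,fy=7,interpolation=cv2.INTER_CUBIC);cv2.imwrite("pics/w1c.png",c)
def cent(im,box):
    u0,v0,u1,v1=box;h=cv2.cvtColor(im[v0:v1,u0:u1],cv2.COLOR_BGR2HSV)
    m=((h[...,0]>12)&(h[...,0]<36)&(h[...,1]>110)&(h[...,2]>90)).astype(np.uint8)
    cs,_=cv2.findContours(m,cv2.RETR_EXTERNAL,cv2.CHAIN_APPROX_NONE);k=max(cs,key=cv2.contourArea)
    (x,y),r=cv2.minEnclosingCircle(k);e=cv2.fitEllipse(k);return (x+u0,y+v0,r),(e[0][0]+u0,e[0][1]+v0,e[1])
for n,f,b in [("wrist","w1",(225,150,290,210)),("top","top0",(315,240,345,268))]:
    r=cent(cv2.imread(f"pics/{f}.png"),b);print(n,r,back(n,[r[0][:2],r[1][:2]],.06,s))
E
```

```text
wrist ((256.29999923706055, 178.5, 18.631792068481445), (256.0711097717285, 178.6417465209961, (35.48119354248047, 36.10020065307617))) [[ 0.53323693 -0.11142282  0.06      ]
 [ 0.53302455 -0.11149294  0.06      ]]
top ((329.25, 252.75, 7.850259304046631), (329.2920970916748, 252.8943510055542, (14.154570579528809, 15.163637161254883))) [[ 0.53184853 -0.11154462  0.06      ]
 [ 0.53158222 -0.11162457  0.06      ]]
```

View pics/w1c.png

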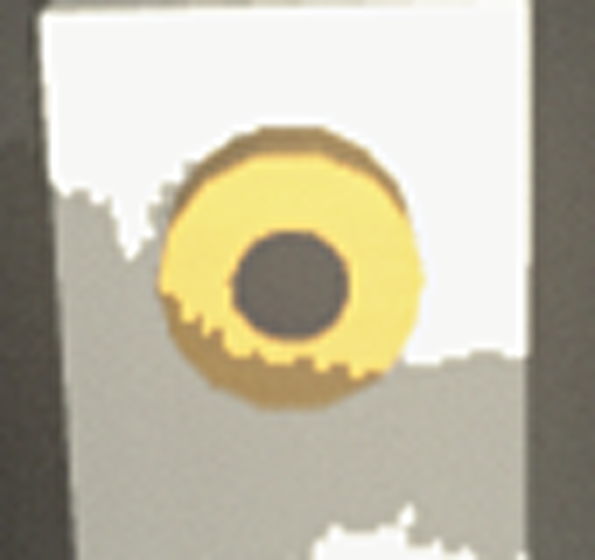

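```bash
python3 - <<'E'
from h import *
plan([.5325,-.112,.085],[.974,-.226])
E
```

```text
clock 2.20 pos [ 0.5276 -0.1208  0.1569] shift_mm [-10.3  71.8   3.1] turn -1.5 R [[-0.251, -0.009, 0.968], [-0.968, -0.005, -0.251], [0.007, -1.0, -0.008]] F [-0.36  0.63 -0.22] open 0.647 q6 -0.03
```

Emit:
{"api": "apply_moves", "payload": {
  "motion": [
    [[-0.0035,0.024,0.001],-0.5],
    [[-0.0035,0.024,0.001],-0.5],
    [[-0.0035,0.024,0.001],-0.5],
    [[0,0,0],0]
  ]
}}

```text
clock: 2.7
tool_pos: [0.5346, -0.1068, 0.0852]
tool_rot: [-0.445, 0.552, -0.551, 0.44]
contact_force: [-0.0, -0.9, 0.1]
opening: 0.649
```

```bash
python3 - <<'E'
from h import *
plan([.5325,-.112,.042],[.974,-.226])
s=arm.sense();im=arm.grab_frame("wrist")[:,:,::-1].copy()
p=proj("wrist",[[.5325,-.112,.06]],s)[0];print(p)
cv2.drawMarker(im,(int(p[0]),int(p[1])),(0,0,255),0,12)
cv2.imwrite("pics/w2.png",im)
E
```

```text
clock 2.70 pos [ 0.5346 -0.1068  0.0852] shift_mm [ 5.3 43.2 -0.7] turn 0.5 R [[-0.217, -0.006, 0.976], [-0.976, -0.004, -0.217], [0.005, -1.0, -0.005]] F [-0.01 -0.92  0.06] open 0.649 q6 -0.04
[250.1486768  234.40124138]
```

View pics/w2.png

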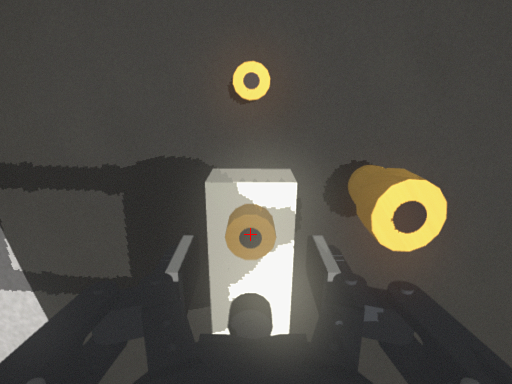

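Bushing hole is at (250,237.5), 3 px below my marker at (250,234), so the bushing is about 1.3 mm further toward −y. The fingers straddle it, with the large brass piece clear on the right at (409,216).

Emit:
{"api": "apply_moves", "payload": {
  "motion": [
    [[0.003,0.015,0],0],
    [[0.003,0.013,0],0],
    [[0.0005,0.008,-0.001],0],
    [[0,0.003,0],0],
    [[0,0,0],0]
  ]
}}

```text
clock: 3.38
tool_pos: [0.5343, -0.1139, 0.0485]
tool_rot: [0.443, -0.55, 0.553, -0.442]
contact_force: [-0.1, -0.8, 0.5]
opening: 0.652
```

```bash
python3 - <<'E'
from h import *
plan([.5325,-.1132,.043],[.974,-.226])
E
```

```text
clock 3.38 pos [ 0.5343 -0.1139  0.0485] shift_mm [-0.4  5.5 -2. ] turn 0.5 R [[-0.217, 0.001, 0.976], [-0.976, -0.006, -0.217], [0.005, -1.0, 0.003]] F [-0.15 -0.8   0.46] open 0.652 q6 -0.05
```

Emit:
{"api": "apply_moves", "payload": {
  "motion": [
    [[0,0.003,-0.001],0],
    [[0,0.003,-0.001],0],
    [[0,0,0],0]
  ]
}}

```text
clock: 3.75
tool_pos: [0.5327, -0.1136, 0.0429]
tool_rot: [0.443, -0.549, 0.554, -0.442]
contact_force: [0.2, -0.5, -0.2]
opening: 0.645
```

Emit:
{"api": "apply_moves", "payload": {
  "motion": [
    [[0,0,0],0],
    [[0,0,0],0],
    [[0,0,0],0],
    [[0,0,0],0]
  ],
  "hand": 1
}}

```text
clock: 4.25
tool_pos: [0.533, -0.1137, 0.0434]
tool_rot: [0.443, -0.549, 0.554, -0.442]
contact_force: [0.2, 0.4, 0.1]
opening: 0.336
```

```bash
python3 - <<'E'
from h import *
plan([.5325,-.1132,.043],[.974,-.226])
im=arm.grab_frame("wrist")[:,:,::-1].copy()
cv2.imwrite("pics/w3.png",im)
E
```

```text
clock 4.25 pos [ 0.533  -0.1137  0.0434] shift_mm [-0.3  0.4 -0.6] turn 0.5 R [[-0.217, 0.004, 0.976], [-0.976, -0.006, -0.217], [0.005, -1.0, 0.005]] F [0.23 0.45 0.09] open 0.336 q6 -0.05
```

View pics/w3.png

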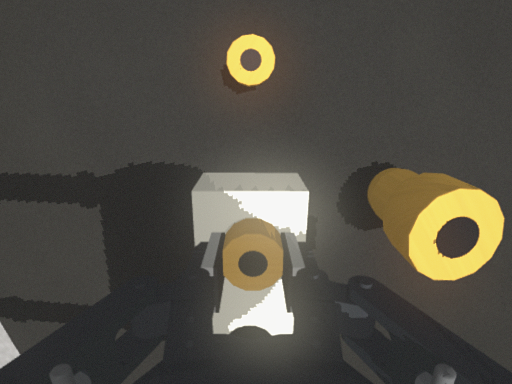

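The pads sit at the sides of the head (centre (252,263)), with the tips above the rack. I'll let the grip settle, then lift.

Emit:
{"api": "apply_moves", "payload": {
  "motion": [
    [[0,0,0],0],
    [[0,0,0],0],
    [[0,-0.003,0],0],
    [[0,-0.01,0],0],
    [[0,-0.02,0],0],
    [[0,-0.03,0],0],
    [[0,-0.03,0],0],
    [[0,-0.02,0],0],
    [[0,0,0],0]
  ]
}}

```text
clock: 5.42
tool_pos: [0.533, -0.113, 0.1665]
tool_rot: [0.442, -0.548, 0.555, -0.443]
contact_force: [0.1, 0.1, -1.0]
opening: 0.34
```

```bash
python3 - <<'E'
from h import *
plan([.524,.1308,.165])
cv2.imwrite("pics/w4.png",arm.grab_frame("wrist")[:,:,::-1])
cv2.imwrite("pics/s4.png",cv2.resize(arm.grab_frame("scene")[100:240,100:350,::-1],None,fx=3,fy=3))
E
```

```text
clock 5.42 pos [ 0.533  -0.113   0.1665] shift_mm [-236.1   -0.3  -61.6] R [[-0.217, 0.008, 0.976], [-0.976, -0.007, -0.217], [0.005, -1.0, 0.009]] F [ 0.13  0.13 -1.04] open 0.34 q6 -0.05
```

View pics/w4.png

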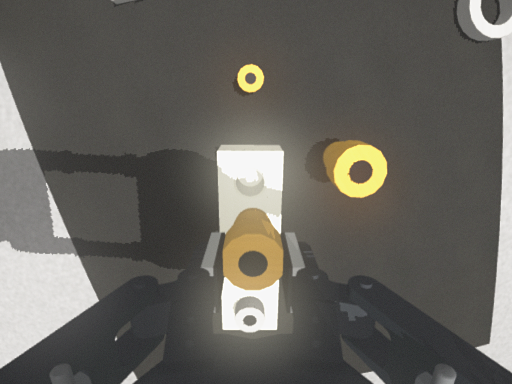

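View pics/s4.png

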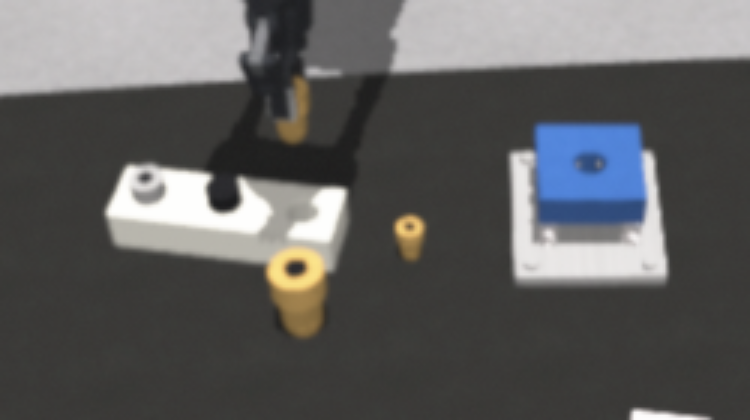

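The bushing is held straight and clear of the rack: head at (252,263) in the wrist view, and the empty hole is visible at (250,180). The other sleeves are unmoved. Next I'll go toward the nest, stopping short to view the bore.

Emit:
{"api": "apply_moves", "payload": {
  "motion": [
    [[-0.03,0,-0.008],0],
    [[-0.04,0,-0.011],0],
    [[-0.04,0,-0.011],0],
    [[-0.04,0,-0.011],0],
    [[-0.025,0,-0.011],0],
    [[-0.005,0,-0.003],0],
    [[0,0,0],0],
    [[0,0,0],0]
  ]
}}

```text
clock: 6.52
tool_pos: [0.5129, 0.0784, 0.1517]
tool_rot: [-0.447, 0.553, -0.551, 0.437]
contact_force: [-1.0, -0.3, -1.0]
opening: 0.344
```

```bash
python3 - <<'E'
from h import *
plan([.524,.1308,.165])
s=arm.sense();im=arm.grab_frame("wrist")[:,:,::-1]
cv2.imwrite("pics/w5.png",im)
np.save("s5.npy",np.r_[s["tool_pos"],s["tool_rot"]])
print(proj("wrist",[.524,.1308,.075],s))
E
```

```text
clock 6.53 pos [0.5129 0.0784 0.1517] shift_mm [-53.4 -13.8  -0.9] R [[-0.22, -0.013, 0.976], [-0.976, -0.007, -0.22], [0.01, -1.0, -0.011]] F [-0.96 -0.28 -1.04] open 0.344 q6 0.31
[[251.71787535 127.59484865]]
```

View pics/w5.png

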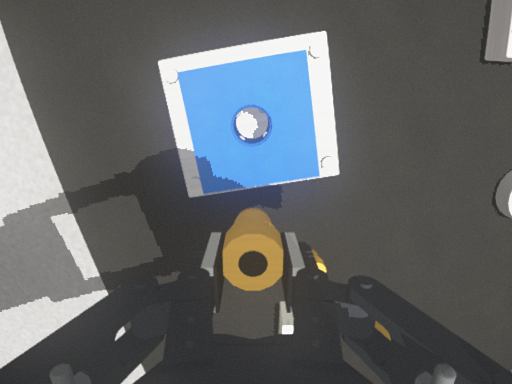

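The bore is seen at about (252,124.5), against the predicted (251.7,127.6). The held head is at (252.5,263). I'll fit both in the same view.

```bash
python3 - <<'E'
from h import *
a=np.load("s5.npy");s={"tool_pos":a[:3],"tool_rot":a[3:]}
im=cv2.imread("pics/w5.png")
# bore: complement of blue hue inside nest, and rim
u0,v0=222,95;c=im[v0:155,u0:285]
cv2.imwrite("pics/w5b.png",np.hstack([cv2.resize(c,(600,572),interpolation=cv2.INTER_CUBIC)]))
c2=im[200:300,210:296];cv2.imwrite("pics/w5h.png",cv2.resize(c2,None,fx=6,fy=6,interpolation=cv2.INTER_CUBIC))
E
```

```text
(no output)
```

View pics/w5b.png

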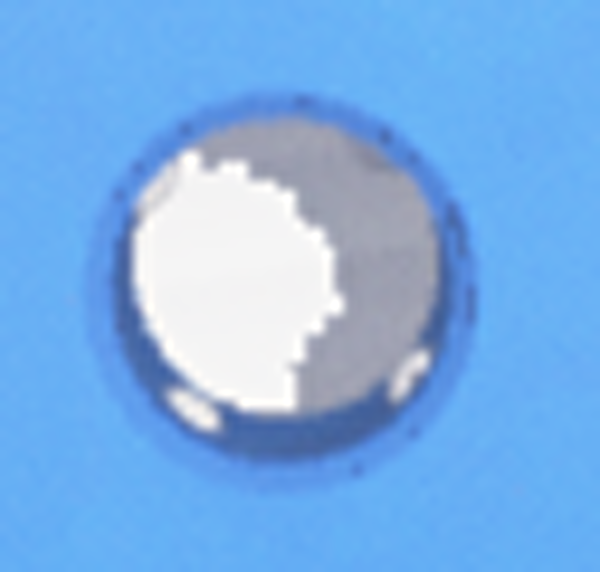

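View pics/w5h.png

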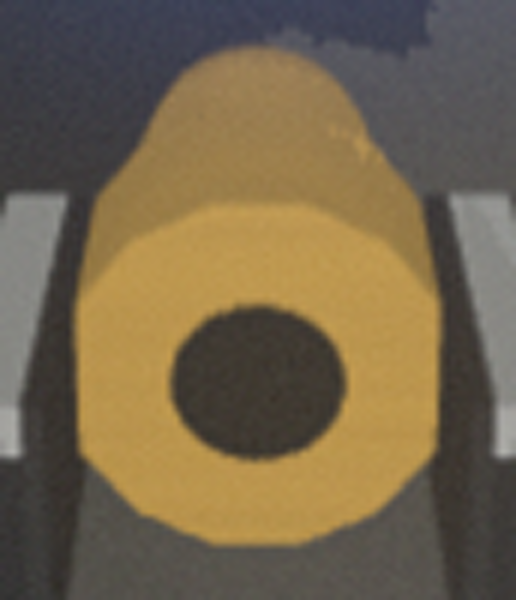

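```bash
cat >> h.py <<'E'
def wrist_tool(uv,ytool):
    i=arm.camera_info("wrist");M=i["mount"]
    q=cv2.undistortPoints(np.array(uv,float).reshape(-1,1,2),i["K"],np.array([i["k1"],0,0,0,0.]))[0,0]
    d=M[:3,:3]@np.r_[q,1];c=M[:3,3];return c+d*(ytool-c[1])/d[1]
E
python3 - <<'E'
from h import *
a=np.load("s5.npy");s={"tool_pos":a[:3],"tool_rot":a[3:]}
print("head in tool",wrist_tool((252.5,262.6),-.0166), wrist_tool((252.7,263.2),-.0166), wrist_tool((252.4,261.9),-.0166))
print("foot tip? px")
b=back("wrist",[(251.1,125.0),(251.6,125.5)],.075,s);print(b)
for z in (.0334,): 
  i=arm.camera_info("wrist")
print("bore top-cam",back("top",[(197.8,256.5),(197.3,256)],.075))
print(axes(s).T@(b[0]-s["tool_pos"]))
E
```

```text
head in tool [ 0.00027116 -0.0166      0.00063632] [ 0.00059561 -0.0166      0.00073128] [-0.00010672 -0.0166      0.0005889 ]
foot tip? px
[[0.52397327 0.13268901 0.075     ]
 [0.52424455 0.13226598 0.075     ]]
bore top-cam [[0.52282116 0.13112861 0.075     ]
 [0.52372376 0.13206734 0.075     ]]
[-0.05615247  0.07618729 -0.00032354]
```

```bash
cat >> h.py <<'E'
BORE=np.array([.524,.1323])
OFF=np.array([.0003,.0334,.0006])
def foot(zf=.085):
    s=arm.sense();R=axes(s);f=s["tool_pos"]+R@OFF
    d=R.T@(np.r_[BORE,zf]-f)
    print("t %.2f foot %s xyerr_mm %s axis %s shift_mm %s F %s T %s open %.3f"%(s["clock"],f.round(4),((f[:2]-BORE)*1e3).round(2),R[:,1].round(4),(d*1e3).round(2),s["contact_force"].round(2),s["ft_torque"].round(3),s["opening"]))
E
python3 -c "
from h import *
foot()"
```

```text
t 6.58 foot [0.513  0.0776 0.1184] xyerr_mm [-10.96 -54.66] axis [-0.0129 -0.0071 -0.9999] shift_mm [-56.05  32.85  -0.97] F [-0.16 -0.41 -0.67] T [ 0.055 -0.055  0.022] open 0.338
```

Emit:
{"api": "apply_moves", "payload": {
  "motion": [
    [[-0.012,0,0],0],
    [[-0.018,0.003,0],0],
    [[-0.015,0.006,0],0],
    [[-0.006,0.006,0],0],
    [[-0.002,0.006,0],0],
    [[0,0.003,0],0],
    [[0,0,0],0],
    [[0,0,0],0]
  ]
}}

```text
clock: 7.58
tool_pos: [0.5253, 0.1323, 0.1248]
tool_rot: [-0.447, 0.554, -0.552, 0.436]
contact_force: [-0.8, -0.2, -1.8]
opening: 0.337
```

```bash
python3 - <<'E'
from h import *
foot(.085)
s=arm.sense()
cv2.imwrite("pics/w6.png",arm.grab_frame("wrist")[:,:,::-1])
print(proj("wrist",[*BORE,.075],s))
E
```

```text
t 7.58 foot [0.5254 0.1316 0.0914] xyerr_mm [ 1.39 -0.71] axis [-0.0138 -0.0076 -0.9999] shift_mm [-0.45  6.4  -1.44] F [-0.83 -0.19 -1.83] T [-0.003  0.018 -0.015] open 0.337
[[250.4578207  211.40679262]]
```

View pics/w6.png

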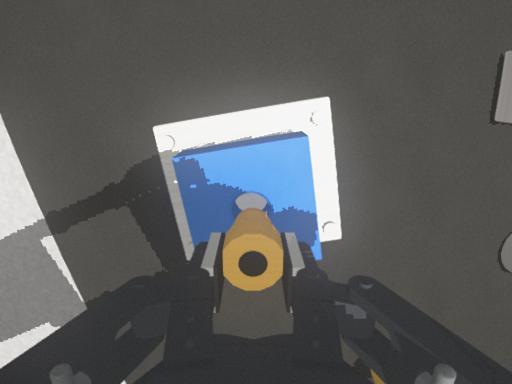

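The bushing sits over the bore, whose upper rim shows around (251,192). I'll overlay the predicted chamfer rim and foot circle to check the alignment.

```bash
python3 - <<'E'
from h import *
im=cv2.imread("pics/w6.png")
s=arm.sense();th=np.linspace(0,2*np.pi,120)
f=5;u0,v0=200,175
c=cv2.resize(im[v0:295,u0:305],None,fx=f,fy=f,interpolation=cv2.INTER_CUBIC)
def dr(P,col):
    p=(proj("wrist",P,s)-[u0,v0]+.5)*f
    cv2.polylines(c,[p.astype(np.int32)],True,col,1)
dr(np.c_[BORE[0]+.015*np.cos(th),BORE[1]+.015*np.sin(th),0*th+.075],(0,0,255))
R=axes(s)
for y,r,col in [(.0334,.0095,(0,255,0)),(-.0166,.016,(255,0,255))]:
    dr(s["tool_pos"]+(np.c_[.0003+r*np.cos(th),0*th+y,.0006+r*np.sin(th)])@R.T,col)
cv2.imwrite("pics/w6c.png",c)
E
```

```text
(no output)
```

View pics/w6c.png

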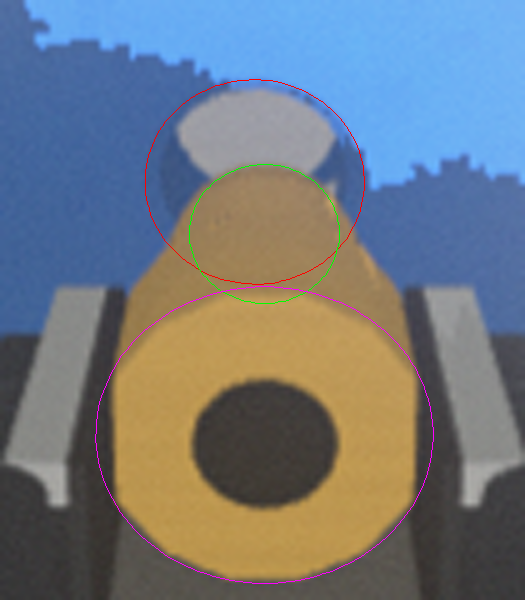

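The foot (green) matches the picture, and the predicted rim (red) matches the bore to within about 0.5 mm. I'll correct 1.4 mm and descend.

Emit:
{"api": "apply_moves", "payload": {
  "motion": [
    [[-0.0005,0.003,-0.0015],0],
    [[0,0.005,0],0],
    [[0,0.005,0],0],
    [[0,0.003,0],0],
    [[0,0,0],0]
  ]
}}

```text
clock: 8.25
tool_pos: [0.5237, 0.1326, 0.1079]
tool_rot: [-0.446, 0.554, -0.552, 0.436]
contact_force: [-0.1, 0.0, -0.9]
opening: 0.335
```

```bash
python3 -c "
from h import *
foot(.065)"
```

```text
t 8.25 foot [0.5238 0.132  0.0745] xyerr_mm [-0.23 -0.33] axis [-0.0134 -0.0075 -0.9999] shift_mm [-0.47  9.46  0.26] F [-0.08  0.02 -0.92] T [ 0.018 -0.054 -0.015] open 0.335
```

Emit:
{"api": "apply_moves", "payload": {
  "motion": [
    [[-0.0003,0.003,0.0003],0],
    [[0,0.003,0],0],
    [[0,0.003,0],0],
    [[0,0,0],0]
  ]
}}

```text
clock: 8.75
tool_pos: [0.5241, 0.1329, 0.0984]
tool_rot: [-0.446, 0.554, -0.552, 0.436]
contact_force: [-0.0, -0.2, -1.8]
opening: 0.334
```

```bash
python3 -c "
from h import *
foot(.058)"
```

```text
t 8.75 foot [0.5241 0.1322 0.065 ] xyerr_mm [ 0.13 -0.13] axis [-0.0132 -0.0075 -0.9999] shift_mm [-0.17  6.97 -0.08] F [-0.01 -0.16 -1.8 ] T [ 0.027 -0.01   0.009] open 0.334
```

Foot is 10 mm in with no contact. Going further, up to the jaws at about 17 mm.

Emit:
{"api": "apply_moves", "payload": {
  "motion": [
    [[0,0.002,0],0],
    [[0,0.002,0],0],
    [[0,0.002,0],0],
    [[0,0.001,0],0],
    [[0,0,0],0]
  ]
}}

```text
clock: 9.38
tool_pos: [0.5239, 0.1331, 0.0912]
tool_rot: [-0.446, 0.554, -0.552, 0.436]
contact_force: [-0.9, 0.1, -1.0]
opening: 0.338
```

```bash
python3 -c "
from h import *
foot(.055)"
```

```text
t 9.38 foot [0.524  0.1324 0.0578] xyerr_mm [-0.01  0.12] axis [-0.0132 -0.0069 -0.9999] shift_mm [0.09 2.77 0.07] F [-0.88  0.07 -1.05] T [ 0.068  0.002 -0.051] open 0.338
```

Emit:
{"api": "apply_moves", "payload": {
  "motion": [
    [[0,0.0015,0],0],
    [[0,0.0015,0],0],
    [[0,0.0015,0],0],
    [[0,0,0],0]
  ]
}}

```text
clock: 9.88
tool_pos: [0.5239, 0.1334, 0.0877]
tool_rot: [-0.446, 0.554, -0.552, 0.436]
contact_force: [-2.5, 0.7, 1.1]
opening: 0.336
```

Emit:
{"api": "apply_moves", "payload": {
  "motion": [
    [[0,0.0015,0],0],
    [[0,0.0015,0],0],
    [[0,0,0],0]
  ]
}}

```text
clock: 10.25
tool_pos: [0.524, 0.1334, 0.0857]
tool_rot: [-0.446, 0.554, -0.552, 0.437]
contact_force: [-2.3, 1.0, 4.3]
opening: 0.337
```

Emit:
{"api": "apply_moves", "payload": {
  "motion": [
    [[0,0.0015,0],0],
    [[0,0.0015,0],0],
    [[0,0,0],0]
  ]
}}

```text
clock: 10.62
tool_pos: [0.524, 0.1335, 0.084]
tool_rot: [-0.445, 0.553, -0.552, 0.437]
contact_force: [-4.6, 0.8, 5.4]
opening: 0.335
```

```bash
python3 -c "
from h import *
foot(.045)"
```

```text
t 10.62 foot [0.5242 0.1329 0.0506] xyerr_mm [0.17 0.57] axis [-0.0108 -0.0058 -0.9999] shift_mm [0.55 5.59 0.01] F [-4.56  0.8   5.37] T [0.026 0.742 0.016] open 0.335
```

A lateral force of −4.6 N in x has built up, so I'll ease the tool toward −x while continuing.

Emit:
{"api": "apply_moves", "payload": {
  "motion": [
    [[0.0003,0.001,-0.0007],0],
    [[0,0.0015,-0.0003],0],
    [[0,0,0],0]
  ]
}}

```text
clock: 11.0
tool_pos: [0.5239, 0.1335, 0.0838]
tool_rot: [-0.444, 0.553, -0.553, 0.438]
contact_force: [-4.7, 0.8, 6.7]
opening: 0.337
```

Emit:
{"api": "apply_moves", "payload": {
  "motion": [
    [[0,0.0015,0],0],
    [[0,0.0015,0],0],
    [[0,0,0],0]
  ]
}}

```text
clock: 11.38
tool_pos: [0.5239, 0.1335, 0.0832]
tool_rot: [0.444, -0.553, 0.553, -0.438]
contact_force: [-4.7, 0.1, 7.5]
opening: 0.335
```

```bash
python3 -c "
from h import *
foot(.045)"
```

```text
t 11.38 foot [0.5243 0.1329 0.0498] xyerr_mm [0.26 0.64] axis [-0.0061 -0.0051 -1.    ] shift_mm [ 0.65  4.75 -0.09] F [-4.66  0.09  7.49] T [0.061 0.891 0.014] open 0.335
```

Emit:
{"api": "apply_moves", "payload": {
  "motion": [
    [[0,0.0025,-0.0005],0],
    [[0,0.0025,-0.0005],0]
  ]
}}

```text
clock: 11.62
tool_pos: [0.5238, 0.1336, 0.0807]
tool_rot: [0.443, -0.552, 0.553, -0.439]
contact_force: [-4.5, -1.0, 9.6]
opening: 0.34
```

Emit:
{"api": "apply_moves", "payload": {
  "motion": [
    [[0,0.003,-0.0005],0],
    [[0,0.003,-0.0005],0]
  ]
}}

```text
clock: 11.88
tool_pos: [0.5239, 0.1336, 0.0778]
tool_rot: [0.442, -0.551, 0.554, -0.44]
contact_force: [-3.1, -0.4, 8.3]
opening: 0.339
```

```bash
python3 -c "
from h import *
foot(.045)"
```

```text
t 11.88 foot [0.5244 0.133  0.0444] xyerr_mm [0.41 0.74] axis [ 0.0011 -0.0051 -1.    ] shift_mm [ 0.82 -0.64 -0.23] F [-3.14 -0.36  8.34] T [-0.045  0.772 -0.005] open 0.339
```

Emit:
{"api": "apply_moves", "payload": {
  "motion": [
    [[0,0.0025,-0.0003],0],
    [[0,0.0025,-0.0003],0]
  ]
}}

```text
clock: 12.12
tool_pos: [0.5239, 0.1336, 0.0753]
tool_rot: [0.441, -0.551, 0.555, -0.441]
contact_force: [-5.6, -0.1, 9.9]
opening: 0.335
```

Emit:
{"api": "apply_moves", "payload": {
  "motion": [
    [[0,0.0025,0],0]
  ]
}}

```text
clock: 12.25
tool_pos: [0.5239, 0.1336, 0.0739]
tool_rot: [0.441, -0.55, 0.555, -0.441]
contact_force: [-6.2, -0.5, 8.8]
opening: 0.335
```

```bash
python3 -c "
from h import *
foot(.045)
s=arm.sense()
cv2.imwrite('pics/w7.png',arm.grab_frame('wrist')[:,:,::-1])
cv2.imwrite('pics/s7.png',cv2.resize(arm.grab_frame('scene')[120:220,240:350,::-1],None,fx=6,fy=6,interpolation=cv2.INTER_CUBIC))"
```

```text
t 12.25 foot [0.5246 0.133  0.0405] xyerr_mm [0.56 0.67] axis [ 0.0042 -0.0051 -1.    ] shift_mm [ 0.79 -4.46 -0.38] F [-6.24 -0.48  8.83] T [-0.005  1.092 -0.038] open 0.335
```

View pics/s7.png

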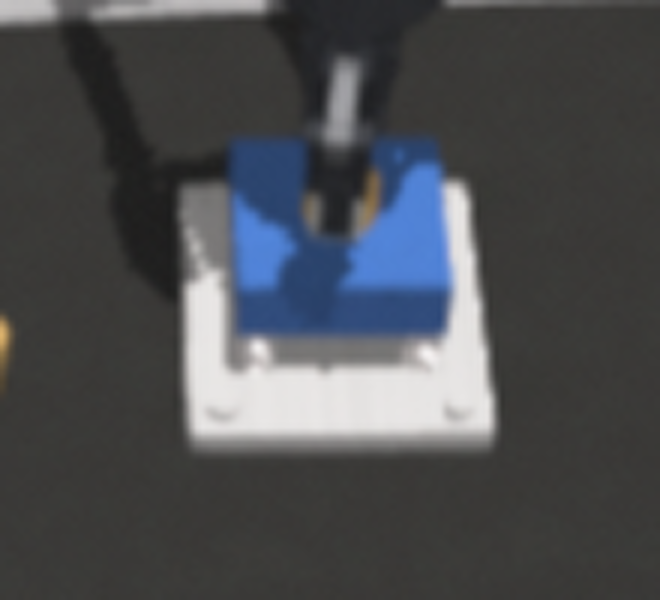

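View pics/w7.png

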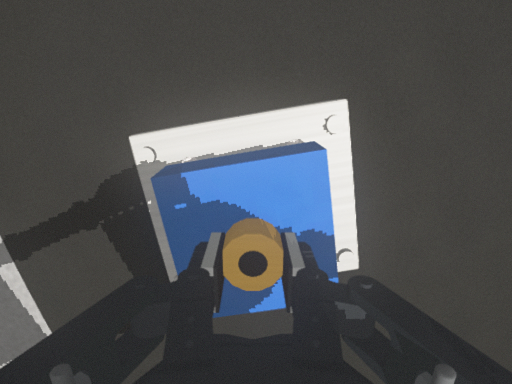

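The bushing moves with the gripper, with its head still at (252,263), so there is no slip. The nest is tilt-free in the scene view. The force plateau shows it sliding through the jaws, so I'll carry on, shedding more of the lateral load.

Emit:
{"api": "apply_moves", "payload": {
  "motion": [
    [[0,0.002,-0.0015],0],
    [[0,0.0025,-0.0015],0]
  ]
}}

```text
clock: 12.6
tool_pos: [0.5238, 0.1335, 0.0726]
tool_rot: [0.439, -0.549, 0.557, -0.443]
contact_force: [-1.9, -1.4, 10.3]
opening: 0.336
```

Emit:
{"api": "apply_moves", "payload": {
  "motion": [
    [[0,0.002,-0.001],0]
  ]
}}

```text
clock: 12.72
tool_pos: [0.5238, 0.1335, 0.0724]
tool_rot: [0.438, -0.548, 0.558, -0.444]
contact_force: [-3.9, -0.4, 10.9]
opening: 0.337
```

```bash
python3 -c "
from h import *
foot(.045)"
```

```text
t 12.72 foot [0.5248 0.1329 0.039 ] xyerr_mm [0.84 0.61] axis [ 0.0154 -0.006  -0.9999] shift_mm [ 0.8  -5.96 -0.58] F [-3.86 -0.42 10.94] T [-0.101  0.928 -0.03 ] open 0.337
```

Emit:
{"api": "apply_moves", "payload": {
  "motion": [
    [[0,0.0025,0],0],
    [[0,0.0025,0.0005],0]
  ]
}}

```text
clock: 12.98
tool_pos: [0.5239, 0.1335, 0.0706]
tool_rot: [0.438, -0.548, 0.558, -0.444]
contact_force: [-10.0, 0.7, 12.8]
opening: 0.339
```

Emit:
{"api": "apply_moves", "payload": {
  "motion": [
    [[0,0.0025,0.0005],0]
  ]
}}

```text
clock: 13.1
tool_pos: [0.5239, 0.1335, 0.0699]
tool_rot: [0.438, -0.548, 0.558, -0.444]
contact_force: [-9.3, -0.5, 13.2]
opening: 0.337
```

```bash
python3 -c "
from h import *
foot(.045)"
```

```text
t 13.10 foot [0.5249 0.1329 0.0365] xyerr_mm [0.92 0.61] axis [ 0.0147 -0.0052 -0.9999] shift_mm [ 0.82 -8.52 -0.63] F [-9.3  -0.46 13.24] T [0.028 1.912 0.018] open 0.337
```

Emit:
{"api": "apply_moves", "payload": {
  "motion": [
    [[0,0.0025,-0.0007],0],
    [[0,0.0025,-0.0007],0]
  ]
}}

```text
clock: 13.35
tool_pos: [0.5238, 0.1335, 0.0697]
tool_rot: [0.436, -0.547, 0.559, -0.445]
contact_force: [-5.7, -1.2, 15.3]
opening: 0.342
```

Emit:
{"api": "apply_moves", "payload": {
  "motion": [
    [[0,0.002,-0.0005],0]
  ]
}}

```text
clock: 13.48
tool_pos: [0.5238, 0.1335, 0.0701]
tool_rot: [0.436, -0.547, 0.559, -0.445]
contact_force: [-6.6, -0.8, 13.7]
opening: 0.338
```

```bash
python3 -c "
from h import *
foot(.045)"
```

```text
t 13.47 foot [0.5251 0.1329 0.0367] xyerr_mm [1.08 0.63] axis [ 0.0214 -0.0053 -0.9998] shift_mm [ 0.86 -8.29 -0.73] F [-6.57 -0.78 13.74] T [-0.146  1.45   0.013] open 0.338
```

Emit:
{"api": "apply_moves", "payload": {
  "motion": [
    [[0,0.0035,0],0]
  ]
}}

```text
clock: 13.6
tool_pos: [0.5239, 0.1335, 0.069]
tool_rot: [0.436, -0.547, 0.559, -0.446]
contact_force: [-9.6, -0.5, 16.1]
opening: 0.338
```

Emit:
{"api": "apply_moves", "payload": {
  "motion": [
    [[0,0.0035,0],0]
  ]
}}

```text
clock: 13.72
tool_pos: [0.5239, 0.1335, 0.0681]
tool_rot: [0.435, -0.547, 0.559, -0.446]
contact_force: [-9.0, -0.9, 18.4]
opening: 0.335
```

```bash
python3 -c "
from h import *
foot(.045)"
```

```text
t 13.72 foot [0.5252 0.1329 0.0347] xyerr_mm [1.18 0.65] axis [ 0.0228 -0.0049 -0.9997] shift_mm [  0.89 -10.33  -0.76] F [-8.96 -0.86 18.35] T [-0.153  2.012  0.034] open 0.335
```

Emit:
{"api": "apply_moves", "payload": {
  "motion": [
    [[0,0.0035,0],0]
  ]
}}

```text
clock: 13.85
tool_pos: [0.5239, 0.1335, 0.0674]
tool_rot: [0.435, -0.546, 0.559, -0.446]
contact_force: [-9.6, -1.4, 18.1]
opening: 0.34
```

```bash
python3 -c "
from h import *
foot(.045)"
```

```text
t 13.85 foot [0.5252 0.133  0.034 ] xyerr_mm [1.23 0.66] axis [ 0.0236 -0.0047 -0.9997] shift_mm [  0.91 -11.03  -0.79] F [-9.61 -1.4  18.1 ] T [-0.142  2.051  0.061] open 0.340
```

Force is about 19.5 N including the bushing's weight. I'll back off with the nest until nearly unloaded, open, and inspect the seating.

Emit:
{"api": "apply_moves", "payload": {
  "motion": [
    [[0,-0.0005,0.0],0],
    [[0,-0.0015,0],0],
    [[0,-0.0015,0],0]
  ]
}}

```text
clock: 14.22
tool_pos: [0.5238, 0.1335, 0.0758]
tool_rot: [0.435, -0.546, 0.56, -0.447]
contact_force: [-2.6, -0.0, 4.3]
opening: 0.332
```

Emit:
{"api": "apply_moves", "payload": {
  "motion": [
    [[0,-0.001,0.0],0],
    [[0,-0.001,0],0]
  ]
}}

```text
clock: 14.48
tool_pos: [0.5237, 0.1335, 0.0778]
tool_rot: [0.435, -0.546, 0.56, -0.447]
contact_force: [-1.5, 0.7, 2.1]
opening: 0.337
```

```bash
python3 -c "
from h import *
foot(.045)"
```

```text
t 14.47 foot [0.525  0.1329 0.0444] xyerr_mm [1.02 0.64] axis [ 0.0253 -0.0044 -0.9997] shift_mm [ 0.85 -0.6  -0.84] F [-1.46  0.72  2.11] T [ 0.169  0.453 -0.036] open 0.337
```

Emit:
{"api": "apply_moves", "payload": {
  "motion": [
    [[0,0,0],0],
    [[0,0,0],0],
    [[0,0,0],0],
    [[0,-0.01,0],0],
    [[0,-0.02,0],0],
    [[0,-0.02,0],0],
    [[0,0,0],0]
  ],
  "hand": 0.35
}}

```text
clock: 15.35
tool_pos: [0.5235, 0.1334, 0.1314]
tool_rot: [0.434, -0.545, 0.561, -0.447]
contact_force: [-0.5, -0.2, 0.2]
opening: 0.649
```

```bash
python3 -c "
from h import *
foot(.045)
s=arm.sense();np.save('s8.npy',np.r_[s['tool_pos'],s['tool_rot']])
cv2.imwrite('pics/w8.png',arm.grab_frame('wrist')[:,:,::-1])
cv2.imwrite('pics/s8f.png',arm.grab_frame('scene')[:,:,::-1])
cv2.imwrite('pics/s8.png',cv2.resize(cv2.imread('pics/s8f.png')[130:205,260:335],None,fx=8,fy=8,interpolation=cv2.INTER_CUBIC))"
```

```text
t 15.35 foot [0.525  0.1328 0.098 ] xyerr_mm [1.02 0.47] axis [ 0.0287 -0.0049 -0.9996] shift_mm [ 0.77 52.99 -2.43] F [-0.52 -0.21  0.19] T [ 0.039 -0.023  0.023] open 0.649
```

View pics/s8.png

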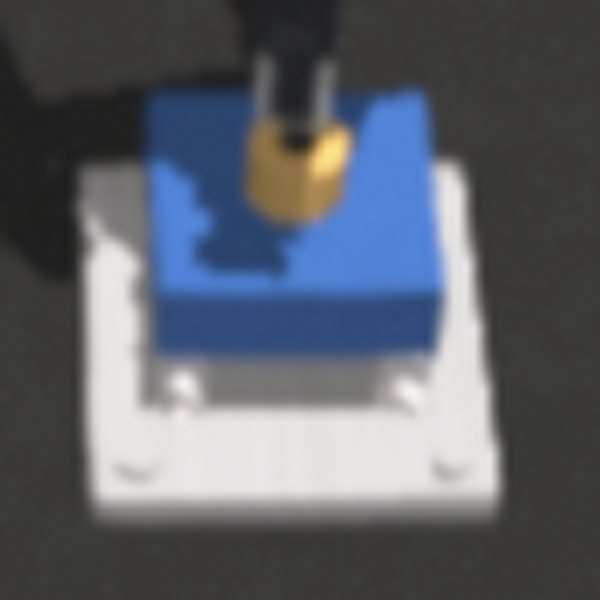

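View pics/w8.png

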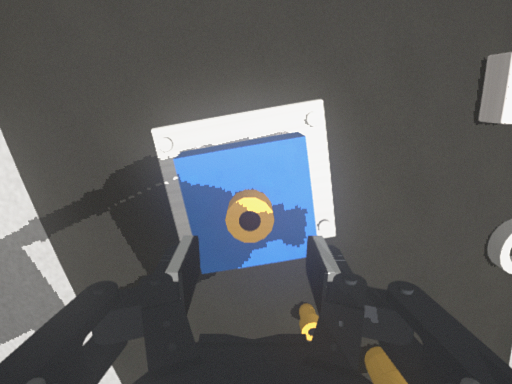

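The wrist view shows the head on the nest at (250,218), upright, with no obvious gap. To measure this, and to press above the 20 N the jaws can need, I'll touch the head from above with shut fingers. If seated, its top must be at 0.095 m.

Emit:
{"api": "apply_moves", "payload": {
  "motion": [
    [[0,0,0],0],
    [[0,0,0],0],
    [[0,0.006,0],0],
    [[0,0.009,0],0],
    [[0,0.008,0],0],
    [[0,0.004,0],0],
    [[0,0,0],0]
  ],
  "hand": 1
}}

```text
clock: 16.32
tool_pos: [0.5215, 0.1326, 0.0961]
tool_rot: [0.437, -0.547, 0.559, -0.444]
contact_force: [0.5, 0.3, -0.5]
opening: -0.002
```

Emit:
{"api": "apply_moves", "payload": {
  "motion": [
    [[0,0.0015,0],0],
    [[0,0,0],0]
  ]
}}

```text
clock: 16.58
tool_pos: [0.5219, 0.1326, 0.0956]
tool_rot: [0.436, -0.547, 0.559, -0.445]
contact_force: [-0.8, -0.6, 1.1]
opening: 0.001
```

```bash
python3 -c "
from h import *
foot(.045)
s=arm.sense();print(s['tool_pos'])
cv2.imwrite('pics/w9.png',arm.grab_frame('wrist')[:,:,::-1])"
```

```text
t 16.57 foot [0.5231 0.132  0.0622] xyerr_mm [-0.94 -0.32] axis [ 0.0203 -0.0067 -0.9998] shift_mm [-0.55 17.22  0.48] F [-0.75 -0.59  1.08] T [-0.023  0.161 -0.017] open 0.001
[0.52186859 0.13263325 0.09558387]
```

View pics/w9.png

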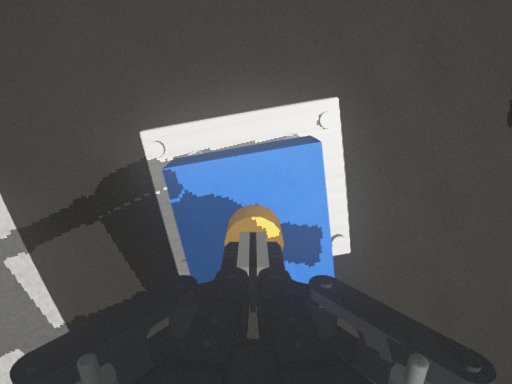

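Light contact (1 N) at z≈0.0957, so the head top is within about 1 mm of seated. I'll press to about 22 N from above to be sure.

Emit:
{"api": "apply_moves", "payload": {
  "motion": [
    [[0,0.0025,0],0],
    [[0,0.0025,0],0],
    [[0,0.0025,0],0],
    [[0,0.0025,0],0]
  ]
}}

```text
clock: 17.12
tool_pos: [0.5235, 0.1323, 0.0899]
tool_rot: [0.435, -0.546, 0.561, -0.446]
contact_force: [-4.5, -2.2, 9.9]
opening: 0.001
```

Emit:
{"api": "apply_moves", "payload": {
  "motion": [
    [[0,0.003,0],0],
    [[0,0.003,0],0]
  ]
}}

```text
clock: 17.38
tool_pos: [0.5236, 0.1323, 0.0876]
tool_rot: [0.434, -0.545, 0.561, -0.447]
contact_force: [-6.8, -1.3, 13.1]
opening: -0.004
```

```bash
python3 -c "
from h import *
foot(.045)
s=arm.sense();print(s['tool_pos'])"
```

```text
t 17.38 foot [0.525  0.1316 0.0543] xyerr_mm [ 1.   -0.67] axis [ 0.0274 -0.0064 -0.9996] shift_mm [-0.43  9.23 -1.38] F [-6.84 -1.33 13.06] T [-0.248  1.298 -0.015] open -0.004
[0.52356736 0.13227388 0.08763039]
```

Emit:
{"api": "apply_moves", "payload": {
  "motion": [
    [[0,0.0035,-0.0005],0],
    [[0,0.0035,-0.0005],0]
  ]
}}

```text
clock: 17.62
tool_pos: [0.5233, 0.1324, 0.0859]
tool_rot: [0.433, -0.545, 0.562, -0.448]
contact_force: [-7.0, -1.8, 15.0]
opening: 0.004
```

Emit:
{"api": "apply_moves", "payload": {
  "motion": [
    [[0,0.0038,-0.0005],0]
  ]
}}

```text
clock: 17.75
tool_pos: [0.5234, 0.1323, 0.0852]
tool_rot: [0.432, -0.544, 0.562, -0.448]
contact_force: [-7.3, -2.0, 16.6]
opening: -0.003
```

Emit:
{"api": "apply_moves", "payload": {
  "motion": [
    [[0,0.0038,-0.0005],0]
  ]
}}

```text
clock: 17.88
tool_pos: [0.5234, 0.1323, 0.0847]
tool_rot: [0.432, -0.544, 0.563, -0.449]
contact_force: [-8.3, -3.0, 17.8]
opening: -0.002
```

Emit:
{"api": "apply_moves", "payload": {
  "motion": [
    [[0,0.0045,0],0]
  ]
}}

```text
clock: 18.0
tool_pos: [0.5235, 0.1323, 0.0837]
tool_rot: [0.431, -0.543, 0.563, -0.449]
contact_force: [-10.5, -2.1, 19.5]
opening: 0.006
```

Emit:
{"api": "apply_moves", "payload": {
  "motion": [
    [[0,0.0045,0],0]
  ]
}}

```text
clock: 18.12
tool_pos: [0.5235, 0.1323, 0.0828]
tool_rot: [0.431, -0.543, 0.563, -0.45]
contact_force: [-12.5, -2.7, 21.4]
opening: -0.0
```

```bash
python3 -c "
from h import *
foot(.045)
s=arm.sense();print(s['tool_pos'])"
```

```text
t 18.12 foot [0.5253 0.1317 0.0495] xyerr_mm [ 1.35 -0.61] axis [ 0.0387 -0.0057 -0.9992] shift_mm [-0.28  4.4  -1.62] F [-12.54  -2.69  21.38] T [-0.458  2.065 -0.008] open -0.000
[0.52353747 0.13230609 0.08281135]
```

That gives 21.4 N with a steady spring slope (about 1.6 N/mm), above anything the jaws can need, so it is home. I'll lift off gently.

Emit:
{"api": "apply_moves", "payload": {
  "motion": [
    [[0,-0.001,0.0],0],
    [[0,-0.002,0],0],
    [[0,-0.003,0],0],
    [[0,-0.003,0],0],
    [[0,-0.003,0],0]
  ]
}}

```text
clock: 18.75
tool_pos: [0.5229, 0.1325, 0.1002]
tool_rot: [0.43, -0.543, 0.564, -0.451]
contact_force: [0.5, -0.1, 0.6]
opening: -0.001
```

```bash
python3 -c "
from h import *
foot(.045)
s=arm.sense();print(s['tool_pos'])"
```

```text
t 18.75 foot [0.5248 0.1319 0.0668] xyerr_mm [ 0.82 -0.43] axis [ 0.0414 -0.0051 -0.9991] shift_mm [-0.14 21.78 -1.81] F [ 0.48 -0.11  0.6 ] T [-0.035  0.009 -0.011] open -0.001
[0.52292414 0.13246771 0.10018644]
```

Emit:
{"api": "apply_moves", "payload": {
  "motion": [
    [[0,0.0015,0],0],
    [[0,0.001,0],0],
    [[0,0,0],0]
  ]
}}

```text
clock: 19.12
tool_pos: [0.5228, 0.1325, 0.0963]
tool_rot: [0.43, -0.543, 0.563, -0.45]
contact_force: [-0.7, 0.0, -0.0]
opening: -0.002
```

Emit:
{"api": "apply_moves", "payload": {
  "motion": [
    [[0,0.001,0],0],
    [[0,0,0],0]
  ]
}}

```text
clock: 19.38
tool_pos: [0.5228, 0.1325, 0.0952]
tool_rot: [0.43, -0.543, 0.563, -0.45]
contact_force: [0.1, 0.1, 1.4]
opening: 0.003
```

Emit:
{"api": "apply_moves", "payload": {
  "motion": [
    [[0,0.001,0],0],
    [[0,0,0],0]
  ]
}}

```text
clock: 19.62
tool_pos: [0.5229, 0.1324, 0.0947]
tool_rot: [0.43, -0.543, 0.563, -0.45]
contact_force: [-1.3, -1.0, 1.4]
opening: -0.001
```

Emit:
{"api": "apply_moves", "payload": {
  "motion": [
    [[0,0.001,0],0],
    [[0,0,0],0]
  ]
}}

```text
clock: 19.88
tool_pos: [0.5229, 0.1325, 0.0941]
tool_rot: [0.43, -0.543, 0.563, -0.45]
contact_force: [-1.3, -0.1, 3.1]
opening: 0.002
```

Emit:
{"api": "apply_moves", "payload": {
  "motion": [
    [[0,0.001,0],0],
    [[0,0,0],0]
  ]
}}

```text
clock: 20.12
tool_pos: [0.5229, 0.1325, 0.0935]
tool_rot: [0.43, -0.543, 0.563, -0.45]
contact_force: [-0.6, -0.3, 2.9]
opening: 0.0
```

The probe puts the head top at about 0.0955 to 0.0957 m with the nest up, so the foot is at about 0.0456 m (the window is 0.0425–0.0467). I'll retreat and look.

Emit:
{"api": "apply_moves", "payload": {
  "motion": [
    [[0,-0.004,0.0],0],
    [[0,-0.015,0],0],
    [[0,-0.03,0],0],
    [[0.02,-0.03,0],0],
    [[0.03,-0.01,0],0],
    [[0.02,0,0],0],
    [[0,0,0],0],
    [[0,0,0],0]
  ]
}}

```text
clock: 21.12
tool_pos: [0.5041, 0.0638, 0.1894]
tool_rot: [0.429, -0.542, 0.564, -0.452]
contact_force: [0.1, -0.4, 0.2]
opening: 0.001
```

```bash
python3 -c "
from h import *
s=arm.sense();print(s['tool_pos'],s['contact_force'],axes(s)[:,1]);np.save('s10.npy',np.r_[s['tool_pos'],s['tool_rot']])
im=arm.grab_frame('wrist')[:,:,::-1].copy();cv2.imwrite('pics/w10.png',im)
a=arm.grab_frame('scene')[:,:,::-1].copy();cv2.imwrite('pics/s10f.png',a)
b=arm.grab_frame('top')[:,:,::-1].copy();cv2.imwrite('pics/t10.png',b)
f=8;th=np.linspace(0,2*np.pi,80)
def ov(c,n,u0,v0,f,d,xy=BORE):
    for z,r,col in [(.095,.016,(0,0,255)),(.075,.016,(0,255,0))]:
        p=(proj(n,np.c_[xy[0]+r*np.cos(th),xy[1]+r*np.sin(th),0*th+z],s)-[u0,v0]+.5)*f
        cv2.polylines(c,[p.astype(np.int32)],True,col,1)
    return c
c=cv2.resize(a[135:200,265:330],None,fx=9,fy=9,interpolation=cv2.INTER_CUBIC);cv2.imwrite('pics/s10.png',c)
p=proj('wrist',[*BORE,.085],s)[0].astype(int);print(p)
u0,v0=p[0]-50,max(p[1]-50,0);c=cv2.resize(im[v0:v0+100,u0:u0+100],None,fx=6,fy=6,interpolation=cv2.INTER_CUBIC)
cv2.imwrite('pics/w10c.png',ov(c,'wrist',u0,v0,6,0))
"
```

```text
[0.50409268 0.06376658 0.18939951] [ 0.11810665 -0.38070247  0.22662145] [ 0.04527365 -0.00480026 -0.99896309]
[250 103]
```

View pics/s10.png

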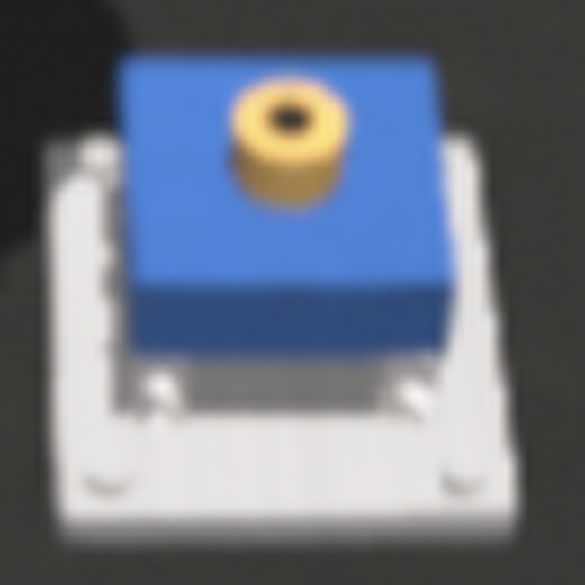

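View pics/w10c.png

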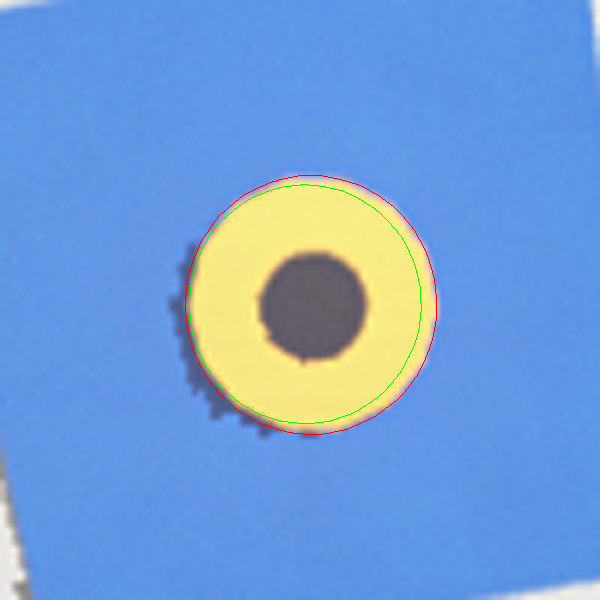

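View pics/t10.png

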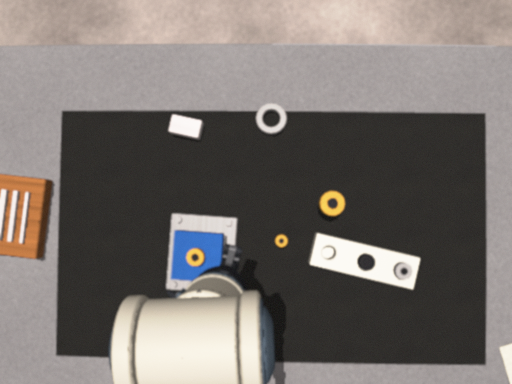

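The scene crop shows the head flat on the raised nest with no gap at the shoulder. In the wrist crop the head coincides with the predicted seated circle, hole at (313,305). The top view shows the other sleeves and gauges unmoved: ring (271,119), block (185,126), sleeves (366,262) and (404,271). The arm touches nothing, so I'm handing in.

```bash
python3 -c "
from workcell import arm
print(arm.finish_job())"
```

```text
the job is handed in; nothing more can be done
None
```

The bushing is pressed home in the blue nest and the job is handed in at about 21 s of the 58 s allowed. I took the middle-sized brass bushing from the rack, started it upright in the bore and pressed it in while gripped. I then let go and pressed once more on its head with the fingers shut. No verdict was reported.

**Last checks:**
- **Press force:** the final press read 21.4 N, over the 20 N the jaws can need and under the 25 N limit. The foot went no lower than about 0.033 m; the stop is at 0.029 m.
- **Seating:** with the nest back up, the last touch put the head's top at about 0.0955–0.0957 m, which puts the foot near 0.0456 m (allowed 0.0425–0.0467 m).
- **Position:** in the wrist picture the head matched the predicted seated outline, and no gap showed at the shoulder.
- **Bystanders:** the sleeves and gauges stood at the same pixels as at the start, and the arm was clear of everything.

**What disagreed:**
- **Height:** the probe reads 0.5–0.7 mm above the nominal seated height. That is inside the tolerance, and part of it could be the tool's tilt.
- **Tool tilt and side force:** the tool tilted to about 2.6 degrees, with up to about 12 N of side force while pressing. I judged the bushing's own tilt only by eye; it looked upright.

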